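Ram a turned brass slug home in its packing tube

ROBOT

A 6-joint arm with a two-finger parallel gripper is mounted at the origin on the work surface. World frame = base frame: x ahead of the robot, y to its left, z up, the work surface at z = 0. Lengths are in m, angles in rad, forces in N, time in s.
With the tool pointing down it reaches from about 0.375 to 0.975 m from the base axis. Payload 3.8 kg.
Tool frame: the origin (TCP) lies at the very end of the fingers, on their centre line; the grasp point (between the pads) lies 19 mm behind it; z points along the fingers, y is the direction in which the jaws open and shut (so a half turn about z gives the same grasp; the last joint's range is limited). The gripper opens to 85 mm and grips with 20 to 120 N. Pads are 22 mm wide; open, the fingers measure 114 mm over their backs; the gripper's body (76 mm by 85 mm) begins 54 mm behind the grasp point. The pads swing forward as they close: fully open they stand 13 mm farther back than shut.
Start: joints at [-1.302, 0.264, 1.604, -0, 1.274, -0.037], TCP at [0.203, -0.644, 0.231] pointing down, gripper open.
Joint ranges: [-2.63, 2.63], [-0.94, 2.18], [0.31, 2.57], [-1.31, 4.45], [0, 2.66], [-2.55, 2.55]. Speed limits (rad/s): [2.57, 2.57, 3.14, 3.14, 3.14, 3.14].

INTERFACE

Orientations are given as [roll, pitch, yaw] about the fixed x, y, z axes, in that order (R = Rz(yaw) Ry(pitch) Rx(roll)).
In Python, from rig import * gives the robot as it stands.
- The arm moves only by the tool arm_command, never from a script. Its argument "rows" is a list that holds one entry, the list of rows, each a list of 5 numbers: the closure, from 0 (fully open) to 1 (shut), then the shift along the tool's x, y, z in m, then the turn about the tool's z in rad. A call has 1 to 12 rows; each row shifts and turns the commanded pose from where the row before left it, along the tool's axes as they then stand; what a row does not reach is not made up. A row lasts 1/12 s, in which the tool goes at most 41.7 mm and 7.16 degrees, less where a joint would pass 70% of its speed; a pose out of reach is approached as far as the arm can. A call with a gripper value outside its range is refused whole. The fingers move at their own pace and stop on an object; the grip force is fixed at half the most. Time passes only in rows, so rows that do not move let the fingers close. It gives the time, the measured TCP pose, the force and the opening at its end, in the units of the state.
- get_state(): the state, without advancing time (a new reading comes with each control period).
- grab_frame(name): name is "scene" or "top" or "wrist"; returns the picture (480x640x3 uint8, red, green, blue); there is no depth.
- camera_model(name): a dict with "vertical_fov" (degrees; the focal length in pixels is half the picture's height over the tangent of half this angle, whatever the lens; pixels are square), "cx", "cy" (the principal point, pixels), "cam_to_world" (4x4, takes a point from camera to world coordinates). Camera axes: x right, y down, z forward; pixel columns grow to the right and rows downward; lengths in m; the calibration is good to about 2 mm. A picture is of the moment at which its call begins: read the wrist's pose just before it. camera_model takes no time and is no camera call; for the wrist camera it gives the pose at the moment of the call.
- sign_off(): hands the job in, once; it reports no verdict.
The state is a dict: "clock": time; "q": joint angles; "joint_vel": joint speeds; "joint_efforts": joint torques, N m; "tcp_pos": TCP position; "ee_rot": TCP orientation; "force": force on the tool from outside, world axes, zero at the start; "ft_torque": the same for the moment, N m; "gripper_width": finger opening in m.
Only numpy, scipy, OpenCV 4.12 (cv2) and the standard library are available. Lean on these libraries where they do the work, as an engineer would, in place of code of your own. Each camera call takes 0.05 s, during which the arm holds its last target. There are 200 camera calls.

TASK

Pack the brass slug: drop it into the funnel mouth of the clear tube, then take the steel ramming rod out of its blue stand and with it push the slug, and the snug orange plug under it, down the tube until they will go no further and sit firmly on the stop, at whatever depth that is today; lean on them there with about 18 N for half a second, never pressing with more than 25 N. Then stand the rod back in the hole of its blue stand, let go, and leave the caliper, the brush and the steel spindle where they are.

Things in the scene. Friction and masses are not known exactly. Their poses are not given: they have to be found in the camera images.
- slug: Turned brass slug, a plain solid cylinder 20 mm in diameter and 40 mm tall, standing upright on the bench, about 0.1 kg. Origin: centre of its underside; z is its long axis.
- tube: Fixed upright clear plastic packing tube, bore 24 mm, outside 30 mm, wall 3 mm, on a bolted square aluminium foot 90 x 90 x 12 mm. The floor of the bore is the top of the foot. The top 10 mm flares to a funnel 38 mm wide inside and 44 mm outside. Origin: centre of the foot's underside on the bench; z up, along the bore.
- tube_mouth (a point): Centre of the tube's funnel mouth, level with its rim, 125 mm above the bench and 113 mm above the floor of the bore. Inside, a dark 12 mm stop stud rises from the floor through the plug; it is screwed to a different height each time, which no reading gives. The slug lands on its hard rubber top (gives 1 mm per 8 N), its underside somewhere between 79 and 101 mm below the rim.
- plug (a joint): Depth of the snug orange plastic plug (10 mm thick) inside the tube, in m: 0 is its highest place (its top 53 mm below the rim); it grows as the plug goes down. It starts somewhere between 0 and 0.012. It drags with about 7 N all the way down and stays where it is left; a dropped slug may knock it down a few mm.
- rod: Steel ramming rod standing upright in the blue stand, about 0.18 kg, 141 mm long: from the bottom a shaft 16 mm in diameter and 90 mm long with a flat end, a collar 32 mm in diameter and 6 mm thick, then a red handle 20 mm in diameter and 45 mm long (96 to 141 mm above the tip). Fingers around the handle can bear down on the collar. Origin: centre of the flat lower end; z along the rod, up to the handle.
- stand_hole0 (a point): Centre of the mouth of the rod's hole in the fixed blue stand, a block 90 x 90 x 50 mm on the bench; the mouth is 50 mm above the bench, the hole is 19 mm wide and 40 mm deep with a small chamfer, so a standing rod has its tip 40 mm below this point and its collar 50 mm above it.
- caliper: Bystander: steel caliper lying on the bench, about 200 x 65 x 10 mm. Origin: on the underside at the middle of its long beam; x along the beam. Leave it alone.
- brush: Bystander: red-handled brush lying on the bench. Origin: underside of it, about mid-length; x along it. Leave it alone.
- spindle: Bystander: stepped steel spindle standing upright, 44 mm wide at its foot, 62 mm tall. Origin: centre of the underside. Leave it alone.
Mind the look-alikes: they are no part of the job. There is more than one size of the rod; the job needs the middle-sized. Of the things shaped like the slug, the brass one is meant.

How it is judged:
By the outcome, as a careful person would: the job done as asked, in the order asked, and still so for the second after the job is handed in, with the robot touching nothing.
It also fails if it takes over 64 s, if anything falls off the work surface, if the arm or the gripper's body presses on something with over 40 N, if the wrist force passes 120 N, or if a joint passes its speed limit or range.

## Working session

There is one attempt and no reset: what is moved stays moved. The work goes in short steps, Python scripts to look and compute and a tool call to move; the robot and the scene stay as the last step left them, time stands still between calls to the robot, and variables do not carry over. Pictures are saved under pics/ and viewed, about 8 in all and at most 12, crops included, and the job is handed in when it is done.

Besides the shell and the picture viewer there is one more tool, called after "Call:" as a command line: name --argument value ..., lists and objects as JSON in quotes. arm_command: Moves the arm, as the interface text tells. Its arguments: {"type":"object","properties":{"rows":{"type":"array"}},"required":["rows"]}

```bash
mkdir -p pics; ls
python3 - <<'E'
from rig import *
import cv2,numpy as np
np.set_printoptions(precision=4,suppress=True)
s=get_state();print(s)
for n in("scene","top"):
    im=grab_frame(n);cv2.imwrite(f"pics/{n}0.png",im[:,:,::-1]);m=camera_model(n);print(n,m)
E
```

```text
pics
{'clock': 0.0, 'q': array([-1.3019,  0.2648,  1.6054,  0.    ,  1.2737, -0.0369]), 'joint_vel': array([-0.0024, -0.0008, -0.0004,  0.0004,  0.0014, -0.0011]), 'joint_efforts': array([  0.0032, -51.5109, -36.7314,   0.0003,   0.0127,   0.    ]), 'tcp_pos': array([ 0.203, -0.643,  0.23 ]), 'ee_rot': array([-3.1394, -0.0001,  0.3058]), 'force': array([0.2163, 0.3588, 0.3448]), 'ft_torque': array([ 0.0182,  0.0227, -0.0169]), 'gripper_width': 0.08515925414828446}
scene {'vertical_fov': 48.89328266685613, 'cx': 326.42420779113314, 'cy': 237.68416471767182, 'cam_to_world': array([[-0.0871,  0.5462, -0.8331,  1.2738],
       [ 0.9961,  0.0608, -0.0643,  0.0361],
       [ 0.0155, -0.8355, -0.5493,  0.5889],
       [ 0.    ,  0.    ,  0.    ,  1.    ]])}
top {'vertical_fov': 50.700080723170494, 'cx': 311.9281125469473, 'cy': 242.23150138274457, 'cam_to_world': array([[ 0.0001, -0.9969,  0.0788,  0.4817],
       [-0.9995,  0.0024,  0.0326, -0.052 ],
       [-0.0327, -0.0788, -0.9964,  1.0152],
       [ 0.    ,  0.    ,  0.    ,  1.    ]])}
```

View pics/scene0.png

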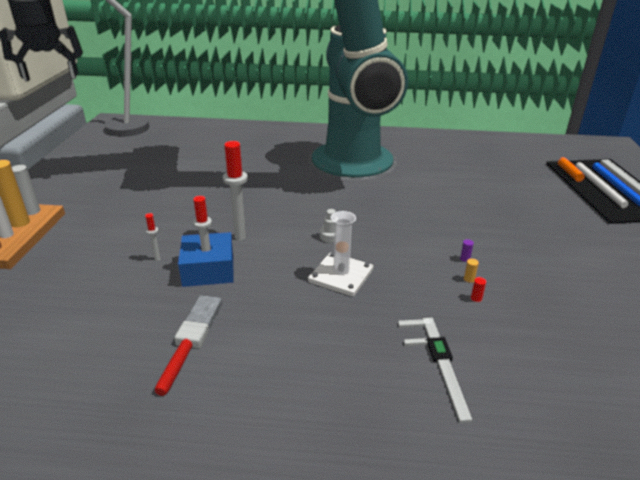

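View pics/top0.png

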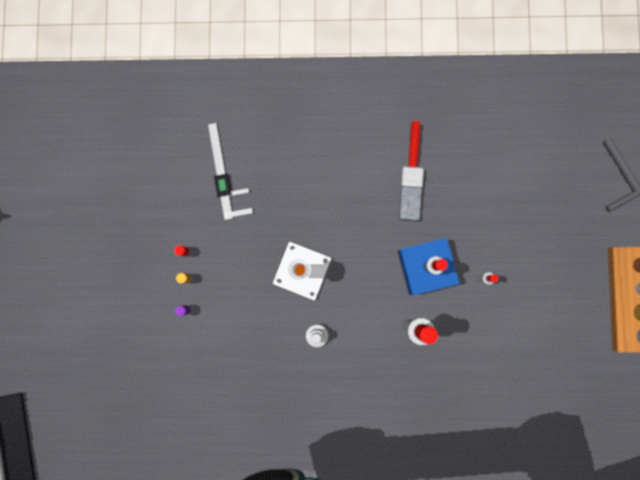

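The scene view shows the middle rod in the blue stand at (203,215), with a tall rod at (235,180) and a small one at (153,235) as decoys. The tube mouth is at (343,218) and the brass slug at (471,271), between a purple and a red one. In the top view the same things are the rod at (437,265), tube at (300,270) and slug at (181,278).

```bash
cat > h.py <<'E'
from rig import *
import cv2,numpy as np
np.set_printoptions(precision=4,suppress=True)
def ray(m,p):
    f=240/np.tan(np.radians(m["vertical_fov"]/2)); T=np.array(m["cam_to_world"])
    d=T[:3,:3]@np.array([(p[0]-m["cx"])/f,(p[1]-m["cy"])/f,1]); return T[:3,3],d/np.linalg.norm(d)
def plane(m,p,z):
    o,d=ray(m,p); return o+d*(z-o[2])/d[2]
def tri(rs):
    A=np.zeros((3,3));b=np.zeros(3)
    for o,d in rs:
        P=np.eye(3)-np.outer(d,d);A+=P;b+=P@o
    x=np.linalg.solve(A,b); return x,[np.linalg.norm(np.cross(x-o,d)) for o,d in rs]
def blobs(im,lo,hi,amin=15):
    h=cv2.cvtColor(im,cv2.COLOR_RGB2HSV);k=cv2.inRange(h,lo,hi)
    n,l,st,c=cv2.connectedComponentsWithStats(k)
    return k,[(c[i],st[i]) for i in range(1,n) if st[i][4]>=amin]
E
python3 - <<'E'
from h import *
rd={n:cv2.imread(f"pics/{n}0.png")[:,:,::-1].copy() for n in("scene","top")}
M={n:camera_model(n) for n in rd}
for n,im in rd.items():
    for c,lo,hi in(("red",(0,180,90),(5,255,255)),("yel",(12,120,90),(30,255,255)),("blue",(100,150,60),(120,255,255)),("white",(0,0,200),(180,40,255)),("orange",(5,100,60),(14,255,255))):
        for b,st in blobs(im,lo,hi)[1]:
            if 100<b[0]<520 and b[1]>100: print(n,c,b,st)
E
```

```text
scene red [233.0911 158.2779] [225 141  16  36 439]
scene red [200.1202 208.0515] [194 196  13  26 233]
scene red [149.7931 221.1034] [146 214   8  16  87]
scene red [478.1845 288.4903] [471 278  15  23 206]
scene red [173.0802 367.3324] [155 340  37  55 686]
scene yel [470.7469 269.9378] [464 259  15  24 241]
scene blue [205.731  260.1255] [ 178  233   55   53 2383]
scene white [242.4091 176.4545] [237 173   9   8  22]
scene white [336.7807 214.9649] [328 210  19  12 114]
scene white [327.8353 260.7176] [321 256  13   9  85]
scene white [346.3532 276.052 ] [310 259  62  33 807]
scene white [425.0258 325.3918] [400 319  38  17 194]
scene white [190.9339 330.2973] [177 322  29  17 333]
scene white [413.7647 340.5588] [406 340  18   3  34]
scene white [454.7567 390.6705] [440 361  30  58 522]
top red [414.1194 143.2694] [409 121  11  45 360]
top red [180.7079 250.2022] [175 246  14   9  89]
top red [439.1828 264.2796] [433 260  13  10  93]
top red [493.0769 277.9231] [488 275  10   7  52]
top red [426.4982 333.8667] [416 326  22  18 285]
top yel [299.6111 269.3889] [296 266   8   8  54]
top yel [182.5299 277.8291] [176 273  15  10 117]
top blue [426.9419 266.9459] [ 399  239   60   56 1995]
top white [216.0578 148.7325] [209 124  15  50 329]
top white [412.0408 176.5455] [403 168  19  18 319]
top white [240.1333 191.2444] [233 189  15   5  45]
top white [231.3519 208.9785] [221 196  31  23 233]
top white [299.3552 270.7059] [ 273  242   57   58 1588]
top white [432.2639 265.3889] [428 257  12  17  72]
top white [415.7117 329.319 ] [409 319  20  25 163]
top white [313.3579 336.7684] [306 325  17  21 190]
top orange [299.4886 269.4659] [295 264  10  12  88]
```

Run:
```python
from h import *
S,T=camera_model("scene"),camera_model("top")
t=lambda a,b:tri([ray(S,a),ray(T,b)])
print("slug mid",t((470.75,269.94),(182,277.8)), "top blob tops z.04",plane(T,(180.5,278),.04))
print("handle",t((200.1,208),(439.2,264.3)))
print("tall handle",t((233.1,158.3),(426.5,333.9)), "small",t((149.8,221.1),(493.1,277.9)))
print("foot",t((343,272),(302,270.7)),plane(T,(302,270.5),.012))
print("mouth",t((343.5,217.5),(299.5,269.5)))
h=cv2.imread("pics/top0.png");m=cv2.imread("pics/scene0.png")
a=cv2.resize(h[225:310,255:335],None,fx=6,fy=6,interpolation=2)
b=cv2.resize(m[195:295,305:380],None,fx=5,fy=5,interpolation=2)
H=max(a.shape[0],b.shape[0]);o=np.zeros((H,a.shape[1]+b.shape[1],3),np.uint8);o[:a.shape[0],:a.shape[1]]=a;o[:b.shape[0],a.shape[1]:]=b
print(a.shape);cv2.imwrite("pics/z.png",o[:600,:])
```

```text
slug mid (array([0.4904, 0.2373, 0.0218]), [np.float64(0.00020348768494311297), np.float64(0.000203487684943017)]) top blob tops z.04 [0.4899 0.2347 0.04  ]
handle (array([ 0.5124, -0.2419,  0.1319]), [np.float64(0.0014644851899422422), np.float64(0.0014644851899421303)])
tall handle (array([ 0.3973, -0.2093,  0.1737]), [np.float64(0.0022553094733066626), np.float64(0.0022553094733066353)]) small (array([ 0.489 , -0.348 ,  0.0843]), [np.float64(0.002170792094747377), np.float64(0.0021707920947475357)])
foot (array([0.5043, 0.0044, 0.0086]), [np.float64(0.0037368029152527707), np.float64(0.0037368029152527863)]) [0.5049 0.0005 0.012 ]
mouth (array([0.5038, 0.0021, 0.1241]), [np.float64(0.003068162295891229), np.float64(0.003068162295891231)])
(510, 480, 3)
```

View pics/z.png

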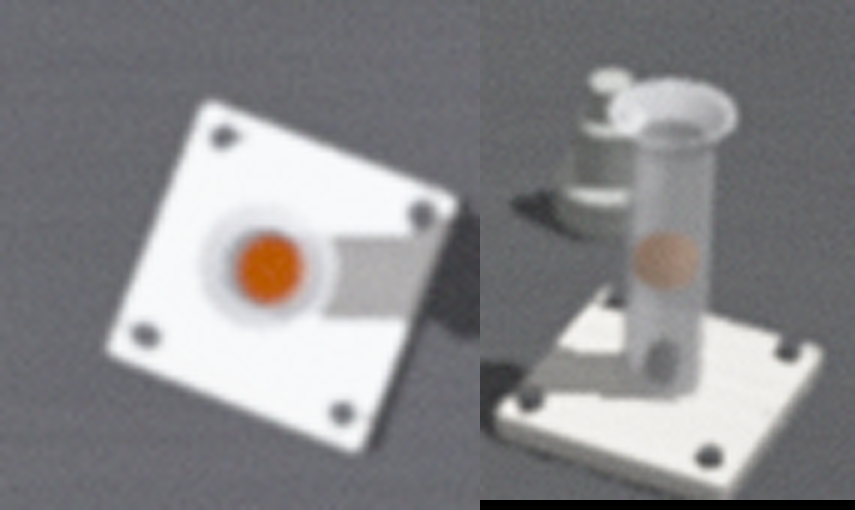

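The zoomed crop shows the funnel rim centred in the square foot, and the orange plug a good way down the bore. The measured heights agree with the text (slug mid 0.022, handle mid about 0.13, rim 0.124). I'm setting out and will look past the rod and tube on the way.

Call:
arm_command --rows '[[[0,0,0,-0.03,0.102],[0,0,0,-0.03,0.102],[0,0,0,-0.03,0.102],[0,0.02,-0.033,0,0],[0,0.02,-0.033,0,0],[0,0.02,-0.033,0,0],[0,0.02,-0.033,0,0],[0,0.02,-0.033,0,0],[0,0.02,-0.033,0,0],[0,0.02,-0.033,0,0],[0,0.02,-0.033,0,0],[0,0.02,-0.033,0,0]]]'

```text
clock: 1.1
tcp_pos: [0.3836, -0.3448, 0.3208]
ee_rot: [-3.141, 0.0, -0.001]
force: [1.7, -0.3, 0.2]
gripper_width: 0.0853
```

Call:
arm_command --rows '[[[0,0.025,-0.027,0,0],[0,0.025,-0.027,0,0],[0,0.025,-0.027,0,0],[0,0.025,-0.027,0,0],[0,0,0,0,0],[0,0,0,0,0]]]'

```text
clock: 1.6
tcp_pos: [0.484, -0.237, 0.3206]
ee_rot: [-3.141, 0.001, 0.004]
force: [-0.1, -0.0, 0.7]
gripper_width: 0.0856
```

Run:
```python
from h import *
s=get_state();print(s["clock"],s["tcp_pos"],s["ee_rot"],s["force"])
m=camera_model("wrist");im=grab_frame("wrist");cv2.imwrite("pics/w1.png",im[:,:,::-1]);np.save("w1.npy",m,allow_pickle=True);print(m)
```

```text
1.6 [ 0.484  -0.237   0.3206] [-3.141   0.0012  0.0038] [-0.0651 -0.0432  0.6979]
{'vertical_fov': 59.326890407547744, 'cx': 325.3202755435359, 'cy': 229.38642551514056, 'cam_to_world': array([[ 0.0039, -0.9558, -0.2939,  0.5576],
       [-1.    , -0.0037, -0.0011, -0.2369],
       [-0.0001,  0.2939, -0.9558,  0.4626],
       [ 0.    ,  0.    ,  0.    ,  1.    ]])}
```

View pics/w1.png

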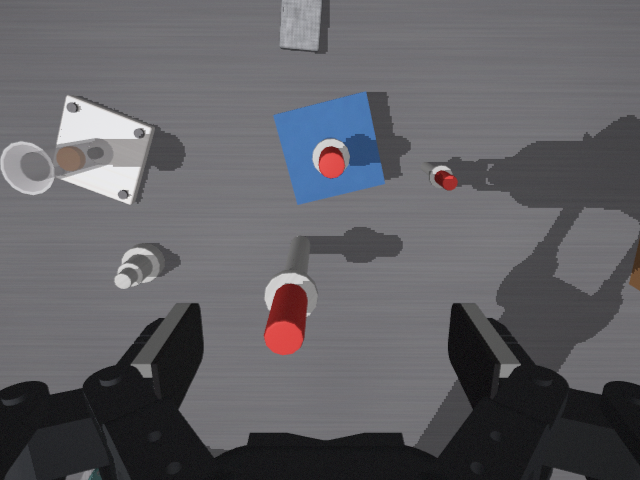

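The wrist view shows the rod's red handle top at (331,162) over the blue block, whose centre is near (331,148). The tall decoy is at (285,335) and the tube mouth at (28,167).

Call:
arm_command --rows '[[[0,0,-0.04,0,0],[0,0,-0.04,0,0],[0,0,-0.04,0,0],[0,0,-0.04,0,0],[0,0,-0.04,0,0],[0,0,-0.038,0,0],[0,0,0,0,0],[0,0,0,0,0]]]'

```text
clock: 2.32
tcp_pos: [0.4828, -0.0004, 0.3212]
ee_rot: [3.141, 0.0, 0.002]
force: [0.8, -0.4, 0.4]
gripper_width: 0.0853
```

Run:
```python
from h import *
m=camera_model("wrist");im=grab_frame("wrist");cv2.imwrite("pics/w2.png",im[:,:,::-1]);np.save("w2.npy",m,allow_pickle=True)
print(get_state()["tcp_pos"])
```

```text
[ 0.483  -0.0015  0.3212]
```

Call:
arm_command --rows '[[[0,0,-0.038,0.01,0],[0,0,-0.04,0.02,0],[0,0,-0.04,0.02,0],[0,0,-0.04,0.02,0],[0,0,-0.04,0.02,0],[0,0,-0.038,0.02,0],[0,0,0,0,0],[0,0,0,0,0]]]'

```text
clock: 3.03
tcp_pos: [0.483, 0.2221, 0.2152]
ee_rot: [3.139, 0.004, 0.0]
force: [1.0, -0.7, -0.3]
gripper_width: 0.0857
```

Run:
```python
from h import *
m=camera_model("wrist");s=get_state();im=grab_frame("wrist");cv2.imwrite("pics/w3.png",im[:,:,::-1]);np.save("w3.npy",m,allow_pickle=True)
print(s["tcp_pos"],s["ee_rot"])
S=camera_model("scene");T=camera_model("top")
k,b=blobs(im,(12,120,60),(30,255,255),100)
for c,st in b: print("yel",c,st,plane(m,c,.02),tri([ray(m,c),ray(S,(470.75,269.94))]),tri([ray(m,c),ray(T,(182,277.8))]))
w=cv2.imread("pics/w2.png");w1=cv2.imread("pics/w1.png");m1=np.load("w1.npy",allow_pickle=True).item()
k,b=blobs(w1[:,:,::-1].copy(),(0,180,90),(5,255,255),100)
for c,st in b: print("red",c,st,plane(m1,c,.13))
print("handle top",plane(m1,(331,163),.151))
c=np.hstack([w[60:300,180:480],im[60:300,180:480][:,:,::-1]]);cv2.imwrite("pics/z2.png",cv2.resize(c,None,fx=1.33,fy=1.33))
```

```text
[0.483  0.2221 0.2152] [3.1393 0.0036 0.0002]
yel [309.8852 176.9891] [297 171  23  21 183] [0.4966 0.2339 0.02  ] (array([0.4982, 0.2345, 0.0277]), [np.float64(0.0009170738995449443), np.float64(0.0009170738995449237)]) (array([0.4933, 0.236 , 0.0177]), [np.float64(0.0035155714183520196), np.float64(0.0035155714183522525)])
red [329.6532 151.4758] [319 147  23  15 124] [ 0.519  -0.2404  0.13  ]
red [446.7865 179.9775] [436 171  21  18 178] [ 0.4969 -0.3339  0.13  ]
red [288.54 306.46] [ 265  284   42   54 1261] [ 0.3846 -0.2053  0.13  ]
handle top [ 0.513  -0.2412  0.151 ]
```

View pics/z2.png

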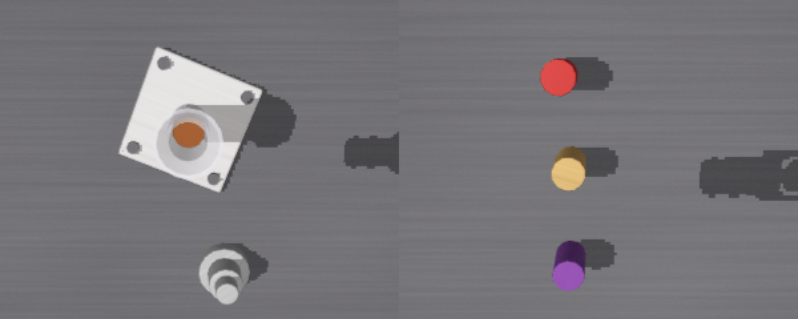

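The left half shows the tube from close by, with the rim ellipse centred at about (323,167) and the foot centre at (323,150) in full-image pixels. The right half shows the brass slug's top disc at (307,191).

Run:
```python
from h import *
m2=np.load("w2.npy",allow_pickle=True).item();m3=np.load("w3.npy",allow_pickle=True).item();S=camera_model("scene");T=camera_model("top")
print("slug top",plane(m3,(307.2,190.9),.04))
print("mouth",plane(m2,(322.8,167.5),.125),"foot",plane(m2,(322.9,150.4),.012))
print(tri([ray(m2,(322.8,167.5)),ray(S,(343.6,218.2)),ray(T,(299.7,269.2))]))
```

```text
slug top [0.4894 0.2354 0.04  ]
mouth [0.5046 0.0014 0.125 ] foot [0.5055 0.0018 0.012 ]
(array([0.5044, 0.0018, 0.1231]), [np.float64(0.0004543009337004448), np.float64(0.003558243635069699), np.float64(0.003106967547001492)])
```

Call:
arm_command --rows '[[[0,0.0065,-0.0135,0.02,0],[0,0,0,0.03,0],[0,0,0,0.03,0],[0,0,0,0.03,0],[0,0,0,0.025,0],[0,0,0,0,0],[0,0,0,0,0],[0,0,0,0,0]]]'

```text
clock: 3.75
tcp_pos: [0.492, 0.2358, 0.0846]
ee_rot: [-3.141, -0.003, -0.002]
force: [-0.2, -0.3, 0.7]
gripper_width: 0.0854
```

Run:
```python
from h import *
s=get_state();m=camera_model("wrist");im=grab_frame("wrist");cv2.imwrite("pics/w4.png",im[:,:,::-1])
print(s["tcp_pos"],s["ee_rot"],s["force"])
k,b=blobs(im,(12,60,120),(30,255,255),100)
for c,st in b: print(c,st)
# bright top face
k,b=blobs(im,(12,60,200),(30,255,255),100)
for c,st in b: print("top",c,st,plane(m,(st[0]+st[2]/2,st[1]+st[3]/2),.04))
```

```text
[0.492  0.2358 0.0846] [-3.1406 -0.003  -0.0025] [-0.2029 -0.2937  0.7006]
[325.4145 266.3538] [ 305  248   41   38 1204]
```

Call:
arm_command --rows '[[[0,-0.002,0,0.025,0],[0,0,0,0.025,0],[0,0,0,0.02,0],[0,0,0,0,0],[1,0,0,0,0],[1,0,0,0,0],[1,0,0,0,0],[1,0,0,0,0],[1,0,0,0,0],[1,0,0,0,0]]]'

```text
clock: 4.63
tcp_pos: [0.4889, 0.2372, 0.0138]
ee_rot: [-3.141, -0.002, -0.0]
force: [-0.6, -1.4, 4.2]
gripper_width: 0.0184
```

Call:
arm_command --rows '[[[1,0,0,-0.02,0],[1,0,0,-0.034,0],[1,0,0,-0.034,0],[1,0,0,-0.034,0],[1,0,0,-0.034,0],[1,0.004,0.02,0,0],[1,0.004,0.036,0,0],[1,0.004,0.036,0,0],[1,0.004,0.036,0,0],[1,0,0.036,0,0],[1,0,0.036,0,0],[1,0,0.036,0,0]]]'

```text
clock: 5.63
tcp_pos: [0.5033, -0.0008, 0.1684]
ee_rot: [-3.142, -0.0, 0.0]
force: [0.7, 0.6, -1.2]
gripper_width: 0.0185
```

Call:
arm_command --rows '[[[1,0,0,0,0],[1,0,0,0,0],[1,0,0,0,0]]]'

```text
clock: 5.88
tcp_pos: [0.5036, 0.0008, 0.1683]
ee_rot: [-3.141, 0.0, -0.001]
force: [0.9, 0.7, -1.6]
gripper_width: 0.0178
```

Run:
```python
from h import *
s=get_state();m=camera_model("wrist");im=grab_frame("wrist");cv2.imwrite("pics/w5.png",im[:,:,::-1]);np.save("w5.npy",m,allow_pickle=True)
print(s["tcp_pos"],s["ee_rot"],s["force"],s["gripper_width"])
sc=grab_frame("scene");cv2.imwrite("pics/s5.png",sc[:,:,::-1])
a=im[:,120:520];b=cv2.resize(sc[100:300,270:430],(384,480),interpolation=2)
cv2.imwrite("pics/z5.png",np.hstack([a,b])[:,:,::-1])
```

```text
[0.5036 0.0008 0.1683] [-3.141   0.0002 -0.0014] [ 0.8651  0.6907 -1.5574] 0.017838178262790393
```

View pics/z5.png

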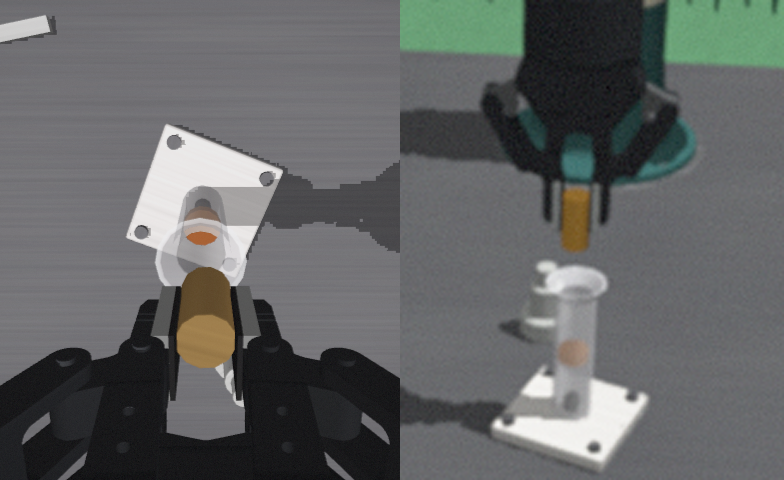

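The slug hangs upright in the jaws, right above the funnel mouth (rim centre at about (201,260) in the left half). I'll lower it and release.

Call:
arm_command --rows '[[[1,0.001,-0.001,0.01,0],[1,0,0,0.012,0],[1,0,0,0.012,0],[1,0,0,0,0],[1,0,0,0,0],[0.75,0,0,0,0],[0.5,0,0,0,0],[0,0,0,0,0],[0,0,0,0,0],[0,0,0,0,0],[0,0,0,0,0]]]'

```text
clock: 6.9
tcp_pos: [0.5051, 0.0016, 0.1348]
ee_rot: [3.142, -0.001, -0.0]
force: [0.5, 0.2, -0.5]
gripper_width: 0.0801
```

Run:
```python
from h import *
s=get_state();im=grab_frame("wrist");sc=grab_frame("scene");cv2.imwrite("pics/w6.png",im[:,:,::-1])
print(s["clock"],s["tcp_pos"],s["ee_rot"],s["force"],s["gripper_width"])
a=im[:,120:520];b=cv2.resize(sc[180:300,290:386],(384,480),interpolation=2)
cv2.imwrite("pics/z6.png",np.hstack([a,b])[:,:,::-1])
```

```text
6.9 [0.5051 0.0016 0.1348] [ 3.1416 -0.0008 -0.0004] [ 0.5044  0.2076 -0.4814] 0.08012515939158973
```

View pics/z6.png

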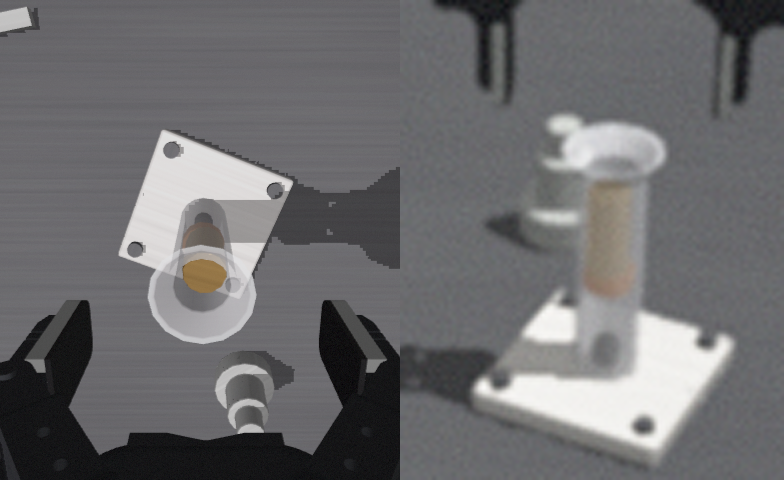

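The slug is inside the tube, sitting on the plug, with the rim centre at (202,295) in the left half and the spindle untouched. Next is the rod.

Call:
arm_command --rows '[[[0,0,0,-0.025,0],[0,0,0,-0.035,0],[0,0.001,0.02,-0.01,0],[0,0.001,0.034,0,0],[0,0.001,0.034,0,0],[0,0.001,0.034,0,0],[0,0.001,0.034,0,0],[0,0.001,0.034,0,0],[0,0.001,0.034,0,0],[0,0.001,0.02,0,0],[0,0,0,0,0],[0,0,0,0,0]]]'

```text
clock: 8.0
tcp_pos: [0.5125, -0.2433, 0.2041]
ee_rot: [-3.141, 0.0, -0.003]
force: [-0.4, -0.5, -0.4]
gripper_width: 0.0853
```

Run:
```python
from h import *
s=get_state();m=camera_model("wrist");im=grab_frame("wrist");cv2.imwrite("pics/w7.png",im[:,:,::-1])
print(s["clock"],s["tcp_pos"],s["ee_rot"],s["force"])
f=240/np.tan(np.radians(m["vertical_fov"]/2))
k,b=blobs(im,(0,120,60),(8,255,255),300)
for c,st in b: print("red",c,st,plane(m,c,.13))
# bright disc = top face
for lo in(150,180,200,220,235):
    k,b=blobs(im,(0,100,lo),(8,255,255),200)
    for c,st in b:print(lo,c,st,plane(m,(st[0]+st[2]/2,st[1]+st[3]/2),.151))
cv2.imwrite("pics/z7.png",im[:,100:540,::-1])
```

```text
8.0 [ 0.5125 -0.2433  0.2041] [-3.141   0.0003 -0.0028] [-0.3549 -0.5413 -0.363 ]
red [321.5903 246.029 ] [ 302  217   39   58 1794] [ 0.5103 -0.2413  0.13  ]
red [480.6053 253.3399] [464 237  34  33 712] [ 0.5058 -0.3282  0.13  ]
red [263.4852 424.4958] [239 410  52  37 944] [ 0.3922 -0.2044  0.13  ]
150 [321.7275 257.078 ] [304 240  37  35 987] [ 0.5116 -0.242   0.151 ]
150 [488.0747 260.5302] [479 252  19  18 281] [ 0.5095 -0.3243  0.151 ]
```

View pics/z7.png

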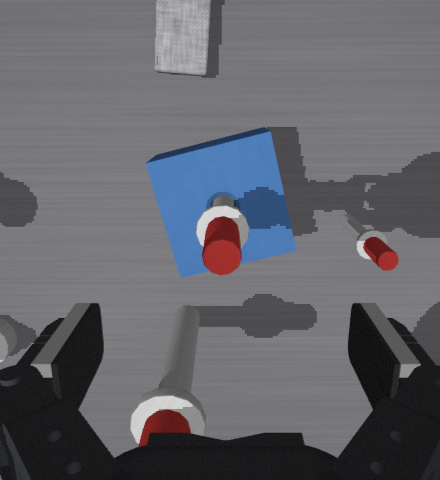

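The view shows the rod handle's top disc at (222,254) in the crop, centred between the open fingers. The tall decoy is behind and clear, and the small one is off to the right.

Call:
arm_command --rows '[[[0,-0.0005,-0.0015,0.02,0],[0,0,0,0.025,0],[0,0,0,0.025,0],[0,0,0,0.02,0],[0,0,0,0.005,0],[0,0,0,0,0],[0,0,0,0,0]]]'

```text
clock: 8.63
tcp_pos: [0.5127, -0.2401, 0.11]
ee_rot: [3.142, -0.0, 0.001]
force: [0.0, 0.7, 0.7]
gripper_width: 0.0854
```

Call:
arm_command --rows '[[[0.5,0,0,0,0],[1,0,0,0,0],[1,0,0,0,0],[1,0,0,0,0],[1,0,0,0,0],[1,0,0,0,0],[1,0,0,0,0],[1,0,0,0,0]]]'

```text
clock: 9.3
tcp_pos: [0.5127, -0.2411, 0.11]
ee_rot: [3.141, -0.001, -0.0]
force: [-0.5, -0.1, 4.1]
gripper_width: 0.0183
```

Call:
arm_command --rows '[[[1,0,0,-0.01,0],[1,0,0,-0.015,0],[1,0,0,-0.025,0],[1,0,0,-0.034,0],[1,0,0,-0.034,0],[1,0,0,-0.034,0],[1,0,0,0,0],[1,0,0,0,0]]]'

```text
clock: 9.97
tcp_pos: [0.5136, -0.2415, 0.2645]
ee_rot: [3.139, -0.005, -0.0]
force: [0.2, 0.9, -2.0]
gripper_width: 0.0185
```

Call:
arm_command --rows '[[[1,-0.001,-0.02,0,0],[1,-0.001,-0.034,0,0],[1,-0.001,-0.034,0,0],[1,-0.001,-0.034,0,0],[1,-0.001,-0.034,0,0],[1,-0.001,-0.034,0,0],[1,-0.001,-0.034,0,0],[1,-0.001,-0.02,0,0],[1,0,0,0,0],[1,0,0,0,0],[1,0,0,0,0]]]'

```text
clock: 10.88
tcp_pos: [0.5033, 0.0029, 0.2596]
ee_rot: [3.141, 0.003, 0.0]
force: [0.0, -0.6, -1.6]
gripper_width: 0.019
```

Run:
```python
from h import *
s=get_state();m=camera_model("wrist");im=grab_frame("wrist");sc=grab_frame("scene");tp=grab_frame("top")
for n,i in(("w8",im),("s8",sc),("t8",tp)):cv2.imwrite(f"pics/{n}.png",i[:,:,::-1])
np.save("w8.npy",m,allow_pickle=True)
print(s["clock"],s["tcp_pos"],s["ee_rot"],s["force"],s["gripper_width"])
a=im[:,120:520];b=cv2.resize(sc[100:300,265:425],(384,480),interpolation=2)
cv2.imwrite("pics/z8.png",np.hstack([a,b])[:,:,::-1])
```

```text
10.8833 [0.5033 0.0029 0.2596] [3.1411 0.0031 0.0003] [ 0.0369 -0.6467 -1.6216] 0.01896054447475313
```

View pics/z8.png

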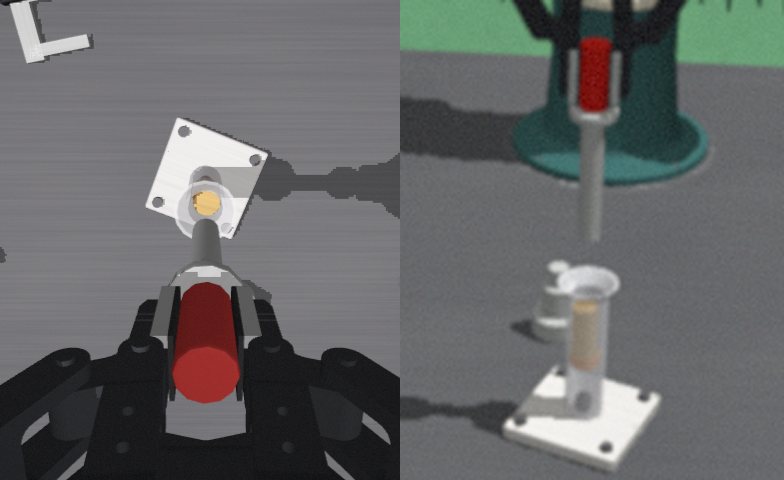

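The rod hangs straight below the jaws, with its tip just above the funnel and in line with it in both views. Now I'll enter the mouth.

Call:
arm_command --rows '[[[1,0.001,0,0.012,0],[1,0,0,0.015,0],[1,0,0,0.01,0],[1,0,0,0.005,0],[1,0,0,0,0]]]'

```text
clock: 11.45
tcp_pos: [0.5039, 0.0028, 0.217]
ee_rot: [-3.141, 0.004, -0.001]
force: [-0.3, -0.4, -1.6]
gripper_width: 0.0184
```

Call:
arm_command --rows '[[[1,0,0,0.002,0],[1,0,0,0.002,0],[1,0,0,0.002,0],[1,0,0,0.002,0],[1,0,0,0,0],[1,0,0,0,0]]]'

```text
clock: 11.95
tcp_pos: [0.5054, 0.0033, 0.2114]
ee_rot: [-3.142, -0.0, -0.0]
force: [0.1, 1.4, -2.3]
gripper_width: 0.0185
```

Call:
arm_command --rows '[[[1,0,0.001,0.002,0],[1,0,0,0.002,0],[1,0,0,0.002,0],[1,0,0,0.002,0],[1,0,0,0,0],[1,0,0,0,0]]]'

```text
clock: 12.45
tcp_pos: [0.5056, 0.0022, 0.2038]
ee_rot: [3.142, -0.001, -0.0]
force: [-0.9, 0.8, 3.5]
gripper_width: 0.0189
```

Call:
arm_command --rows '[[[1,0,0,0.002,0],[1,0,0,0.002,0],[1,0,0,0.002,0],[1,0,0,0.002,0],[1,0,0,0,0],[1,0,0,0,0]]]'

```text
clock: 12.95
tcp_pos: [0.5054, 0.0021, 0.195]
ee_rot: [3.142, -0.0, -0.0]
force: [0.2, -0.6, 1.5]
gripper_width: 0.019
```

Call:
arm_command --rows '[[[1,0,0,0.002,0],[1,0,0,0.002,0],[1,0,0,0.001,0],[1,0,0,0,0]]]'

```text
clock: 13.28
tcp_pos: [0.5053, 0.0022, 0.19]
ee_rot: [3.142, 0.0, -0.0]
force: [-0.2, 0.2, 2.2]
gripper_width: 0.0186
```

Run:
```python
from h import *
im=cv2.imread("pics/scene0.png",0)
for x in (335,337,338,350): print(x,im[252:280,x])
S=camera_model("scene")
import numpy.linalg as L
T=np.array(S["cam_to_world"]);f=240/np.tan(np.radians(S["vertical_fov"]/2))
for z in(.012,.024,.035,.046):
    p=L.inv(T)@np.array([.5047,.002,z,1]);print(z,f*p[0]/p[2]+S["cx"],f*p[1]/p[2]+S["cy"])
```

```text
335 [137 141 145 149 159 158 166 164 166 162 162 169 168 158 155 153 148 139
 137 136 137 137 174 225 238 239 237 237]
337 [150 157 161 162 168 168 164 168 166 167 165 168 165 160 147 145 134 129
 133 135 137 135 166 221 235 238 238 238]
338 [144 152 157 162 164 168 164 166 165 166 163 156 147 135 126 117 115 118
 123 132 135 140 163 212 235 238 237 239]
350 [132 128 123 125 127 150 193 220 225 229 226 228 229 234 235 232 231 234
 235 236 233 237 236 238 238 238 235 238]
0.012 339.6903797144494 270.60942870703013
0.024 339.8852955987692 265.2851012212042
0.035 340.066351604507 260.3393705477506
0.046 340.24973234145824 255.33013745457458
```

The stud shows short in the scene picture, so the stop is near the low end. I'll go most of the way, then use fine steps checked by force.

Call:
arm_command --rows '[[[1,0,0,0.0015,0],[1,0,0,0.0015,0],[1,0,0,0.001,0],[1,0,0,0,0]]]'

```text
clock: 13.62
tcp_pos: [0.5053, 0.0022, 0.186]
ee_rot: [3.142, 0.0, -0.0]
force: [-0.3, 0.1, 2.6]
gripper_width: 0.0185
```

Call:
arm_command --rows '[[[1,0,0,0.0015,0],[1,0,0,0.0015,0],[1,0,0,0.0015,0],[1,0,0,0,0]]]'

```text
clock: 13.95
tcp_pos: [0.5052, 0.0022, 0.1814]
ee_rot: [3.142, 0.0, -0.0]
force: [0.2, -0.7, 2.8]
gripper_width: 0.0191
```

Call:
arm_command --rows '[[[1,0,0,0.0015,0],[1,0,0,0.0015,0],[1,0,0,0.0015,0],[1,0,0,0,0]]]'

```text
clock: 14.28
tcp_pos: [0.5052, 0.0022, 0.1769]
ee_rot: [3.142, 0.0, -0.0]
force: [0.2, -0.0, 2.4]
gripper_width: 0.0191
```

Call:
arm_command --rows '[[[1,0,0,0.001,0],[1,0,0,0.001,0],[1,0,0,0,0]]]'

```text
clock: 14.53
tcp_pos: [0.5053, 0.0022, 0.1751]
ee_rot: [-3.142, 0.0, -0.0]
force: [-1.0, 0.9, 3.4]
gripper_width: 0.0186
```

Call:
arm_command --rows '[[[1,0,0,0.001,0],[1,0,0,0.001,0],[1,0,0,0,0]]]'

```text
clock: 14.78
tcp_pos: [0.5053, 0.0022, 0.1731]
ee_rot: [-3.142, 0.0, -0.0]
force: [0.2, -0.9, 3.0]
gripper_width: 0.0186
```

Call:
arm_command --rows '[[[1,0,0,0.001,0],[1,0,0,0.001,0],[1,0,0,0,0]]]'

```text
clock: 15.03
tcp_pos: [0.5052, 0.0022, 0.1711]
ee_rot: [-3.142, 0.0, -0.0]
force: [0.9, -0.4, 3.5]
gripper_width: 0.0186
```

Call:
arm_command --rows '[[[1,0,0,0.001,0],[1,0,0,0.001,0],[1,0,0,0,0]]]'

```text
clock: 15.28
tcp_pos: [0.5052, 0.0022, 0.1691]
ee_rot: [-3.142, 0.0, -0.0]
force: [-0.5, 0.3, 2.3]
gripper_width: 0.0189
```

Call:
arm_command --rows '[[[1,0,0,0.001,0],[1,0,0,0.001,0],[1,0,0,0,0]]]'

```text
clock: 15.53
tcp_pos: [0.5052, 0.0022, 0.1671]
ee_rot: [-3.142, 0.0, -0.0]
force: [0.4, 0.2, 3.4]
gripper_width: 0.0186
```

Call:
arm_command --rows '[[[1,0,0,0.001,0],[1,0,0,0.001,0],[1,0,0,0,0]]]'

```text
clock: 15.78
tcp_pos: [0.5054, 0.0022, 0.1654]
ee_rot: [3.142, -0.0, -0.0]
force: [-0.5, -0.1, 4.5]
gripper_width: 0.0185
```

Call:
arm_command --rows '[[[1,0,0,0.001,0],[1,0,0,0,0],[1,0,0,0,0]]]'

```text
clock: 16.03
tcp_pos: [0.5057, 0.0022, 0.1651]
ee_rot: [3.142, -0.001, -0.0]
force: [-1.2, 0.2, 7.8]
gripper_width: 0.0187
```

Call:
arm_command --rows '[[[1,0,0,0.0008,0],[1,0,0,0.0007,0],[1,0,0,0,0],[1,0,0,0,0]]]'

```text
clock: 16.37
tcp_pos: [0.5061, 0.0022, 0.1647]
ee_rot: [-3.142, -0.002, -0.0]
force: [-2.1, -0.5, 11.8]
gripper_width: 0.0188
```

Call:
arm_command --rows '[[[1,0,0,0.0008,0],[1,0,0,0.0008,0],[1,0,0,0,0]]]'

```text
clock: 16.62
tcp_pos: [0.5065, 0.0022, 0.1641]
ee_rot: [-3.142, -0.003, -0.0]
force: [-2.9, -0.4, 16.9]
gripper_width: 0.0184
```

Call:
arm_command --rows '[[[1,0,0,0,0],[1,0,0,0,0],[1,0,0,0,0],[1,0,0,0,0]]]'

```text
clock: 16.95
tcp_pos: [0.5065, 0.0022, 0.1641]
ee_rot: [-3.142, -0.003, -0.0]
force: [-3.0, 1.0, 17.4]
gripper_width: 0.0184
```

Call:
arm_command --rows '[[[1,0,0,0,0],[1,0,0,0,0],[1,0,0,0,0],[1,0,0,0,0],[1,0,0,0,0]]]'

```text
clock: 17.37
tcp_pos: [0.5065, 0.0023, 0.1641]
ee_rot: [-3.142, -0.003, -0.0]
force: [-2.9, 0.2, 15.7]
gripper_width: 0.0186
```

Held at about 17–19 N of contact for 0.7 s, and the depth was steady at 0.164. I'm withdrawing the rod and going back to the stand.

Call:
arm_command --rows '[[[1,0,0,-0.006,0],[1,0,0,-0.015,0],[1,0,0,-0.025,0],[1,0,0,-0.03,0],[1,0,0,-0.026,0],[1,0,0,0,0],[1,0,0,0,0]]]'

```text
clock: 17.95
tcp_pos: [0.5057, 0.0022, 0.2637]
ee_rot: [-3.142, -0.001, -0.0]
force: [-0.5, -0.4, -1.9]
gripper_width: 0.0185
```

Call:
arm_command --rows '[[[1,0.001,0.02,0,0],[1,0.001,0.034,0,0],[1,0.001,0.034,0,0],[1,0.001,0.034,0,0],[1,0.001,0.034,0,0],[1,0.001,0.034,0,0],[1,0.001,0.034,0,0],[1,0,0.02,0,0],[1,0,0,0,0],[1,0,0,0,0],[1,0,0,0,0]]]'

```text
clock: 18.87
tcp_pos: [0.511, -0.2407, 0.2606]
ee_rot: [-3.139, 0.004, -0.001]
force: [0.2, 0.6, -2.1]
gripper_width: 0.0182
```

Run:
```python
from h import *
s=get_state();m=camera_model("wrist");im=grab_frame("wrist");sc=grab_frame("scene")
for n,i in(("w9",im),("s9",sc)):cv2.imwrite(f"pics/{n}.png",i[:,:,::-1])
np.save("w9.npy",m,allow_pickle=True)
print(s["clock"],s["tcp_pos"],s["ee_rot"],s["force"],s["gripper_width"])
a=im[:,120:520];b=cv2.resize(sc[100:300,160:360],(400,400),interpolation=2);b=cv2.copyMakeBorder(b,0,80,0,0,0)
cv2.imwrite("pics/z9.png",np.hstack([a,b])[:,:,::-1])
```

```text
18.8667 [ 0.511  -0.2407  0.2606] [-3.1388  0.0039 -0.0006] [ 0.1535  0.6354 -2.0791] 0.018239423189880873
```

View pics/z9.png

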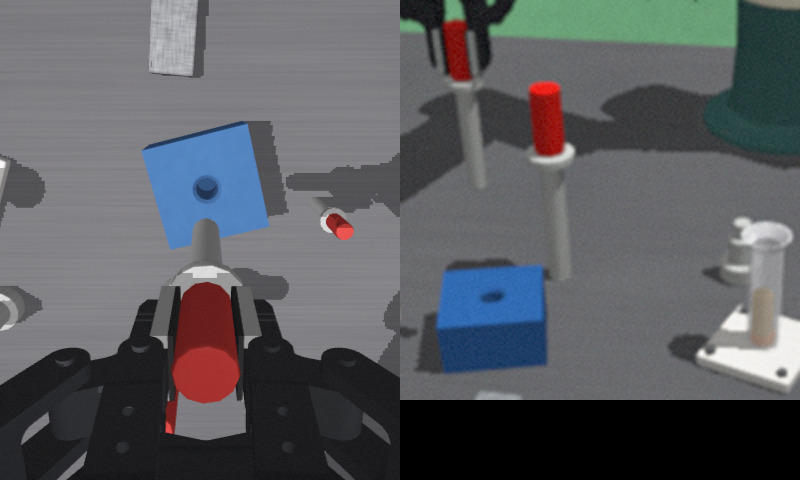

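The left half shows the hole mouth at full pixel (327,188), with the rod tip just short of it at x≈326. In the right half the slug and plug are down on the stop, and the stand hole is at scene pixel (206,248).

Run:
```python
from h import *
m=np.load("w9.npy",allow_pickle=True).item();S=camera_model("scene")
im=cv2.imread("pics/w9.png");h=cv2.cvtColor(im,cv2.COLOR_BGR2HSV)
g=im[165:215,300:355,0];k=(g<170).astype(np.uint8)
n,l,st,c=cv2.connectedComponentsWithStats(k)
for i in range(1,n):
    if st[i][4]>50: p=(300+st[i][0]+(st[i][2]-1)/2,165+st[i][1]+(st[i][3]-1)/2);print(p,st[i],plane(m,p,.05))
print(plane(m,(327,188),.05),tri([ray(m,(327,188)),ray(S,(206,248))]))
T=m["cam_to_world"];f=240/np.tan(np.radians(m["vertical_fov"]/2))
t=get_state()["tcp_pos"]
for o in((.008,0),(0,.008),(0,-.008),(0,0)):
    q=np.linalg.inv(T)@np.array([t[0]+o[0],t[1]+o[1],t[2]-.1,1]);print("tip predicted px",o,f*q[0]/q[2]+m["cx"],f*q[1]/q[2]+m["cy"])
print("row profile",im[205:240,326,0]); print("cols at 224",im[226,305:348,0])
```

```text
(np.float64(325.5), np.float64(189.0)) [ 13  10  26  29 584] [ 0.5115 -0.2405  0.05  ]
[ 0.5124 -0.2418  0.05  ] (array([ 0.5116, -0.2408,  0.048 ]), [np.float64(0.0010799657114732085), np.float64(0.0010799657114732846)])
tip predicted px (0.008, 0) 324.8503616743397 214.15683728681074
tip predicted px (0, 0.008) 311.45776658567286 227.10109499476994
tip predicted px (0, -0.008) 338.26858710549357 227.10541716568733
tip predicted px (0, 0) 324.8621482753064 227.10325591441287
row profile [176 190 190 190 190 189 190 188 189 190 190 190 186 142  98  98  98  96
  97  96  98  98  97  96  96  96  97  94  97  96  96  97  96  96  96]
cols at 224 [191 191 191 193 191 190 191 190 183 142 127 126 123 121 119 116 113 111
 104 100 100  98  96  94  95  94  93  95  95  95  96  97 113 158 190 189
 189 189 190 189 189 188 188]
```

Call:
arm_command --rows '[[[1,0.0025,0,0.02,0],[1,0,0,0.03,0],[1,0,0,0.03,0],[1,0,0,0.02,0],[1,0,0,0,0],[1,0,0,0,0],[1,0,0,0,0]]]'

```text
clock: 19.55
tcp_pos: [0.5158, -0.2416, 0.1648]
ee_rot: [3.141, -0.002, 0.001]
force: [-0.4, 0.1, -0.6]
gripper_width: 0.0184
```

Run:
```python
from h import *
s=get_state();m=camera_model("wrist");im=grab_frame("wrist");sc=grab_frame("scene")
for n,i in(("w10",im),("s10",sc)):cv2.imwrite(f"pics/{n}.png",i[:,:,::-1])
np.save("w10.npy",m,allow_pickle=True)
print(s["clock"],s["tcp_pos"],s["ee_rot"],s["force"],s["gripper_width"])
a=cv2.resize(im[150:300,260:390],(416,480));b=cv2.resize(sc[160:280,160:255],(380,480),interpolation=2)
cv2.imwrite("pics/z10.png",np.hstack([a,b])[:,:,::-1])
```

```text
19.55 [ 0.5158 -0.2416  0.1648] [ 3.1407 -0.002   0.0009] [-0.3757  0.0704 -0.6311] 0.01844172850337422
```

View pics/z10.png

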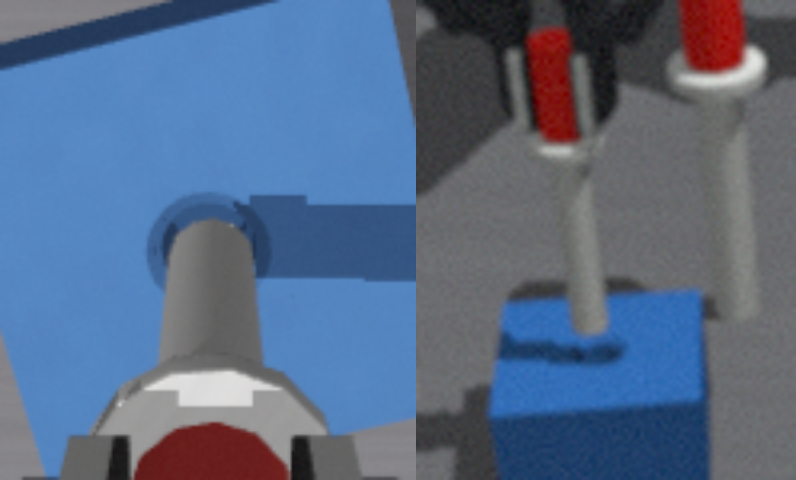

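The wrist crop shows the tip centred on the hole's chamfer ring sideways (211 vs 210), but about 2 mm too far ahead once parallax is allowed for. The scene crop hints that a small +y shift may be needed. I'm correcting x and entering gently while watching the force.

Call:
arm_command --rows '[[[1,-0.002,-0.0005,0.004,0],[1,0,0,0.004,0],[1,0,0,0.004,0],[1,0,0,0,0],[1,0,0,0,0]]]'

```text
clock: 20.07
tcp_pos: [0.5124, -0.2412, 0.1507]
ee_rot: [-3.141, 0.001, -0.0]
force: [-0.1, 0.4, -2.4]
gripper_width: 0.0185
```

Call:
arm_command --rows '[[[1,0,0,0.002,0],[1,0,0,0.002,0],[1,0,0,0.002,0],[1,0,0,0,0]]]'

```text
clock: 20.4
tcp_pos: [0.5125, -0.2411, 0.1446]
ee_rot: [-3.141, 0.001, -0.0]
force: [-0.3, -0.4, -2.2]
gripper_width: 0.0189
```

Call:
arm_command --rows '[[[1,0,0,0.004,0],[1,0,0,0.004,0],[1,0,0,0.004,0],[1,0,0,0,0]]]'

```text
clock: 20.73
tcp_pos: [0.512, -0.2409, 0.1319]
ee_rot: [-3.141, 0.002, -0.0]
force: [-0.4, 0.8, -2.7]
gripper_width: 0.0184
```

Call:
arm_command --rows '[[[1,0,0,0.004,0],[1,0,0,0.004,0],[1,0,0,0.004,0],[1,0,0,0.004,0],[1,0,0,0.002,0],[1,0,0,0,0],[1,0,0,0,0]]]'

```text
clock: 21.32
tcp_pos: [0.5127, -0.2413, 0.115]
ee_rot: [-3.141, 0.0, -0.0]
force: [0.2, -0.3, -1.6]
gripper_width: 0.0187
```

Call:
arm_command --rows '[[[1,0,0,0.002,0],[1,0,0,0.002,0],[1,0,0,0,0],[1,0,0,0,0]]]'

```text
clock: 21.65
tcp_pos: [0.5127, -0.2412, 0.1111]
ee_rot: [-3.141, 0.0, -0.0]
force: [0.3, -0.2, -1.3]
gripper_width: 0.0188
```

Call:
arm_command --rows '[[[1,0,0,0.001,0],[1,0,0,0,0],[1,0,0,0,0]]]'

```text
clock: 21.9
tcp_pos: [0.5128, -0.2413, 0.1103]
ee_rot: [3.142, -0.0, -0.0]
force: [-1.0, 0.6, -0.7]
gripper_width: 0.0186
```

Just about seated. I'll release, rise straight up, and back off to check.

Call:
arm_command --rows '[[[1,0,0,0.0005,0],[0.75,0,0,0,0],[0.5,0,0,0,0],[0,0,0,0,0],[0,0,0,0,0],[0,0,0,0,0],[0,0,0,0,0],[0,0,0,0,0],[0,0,0,0,0]]]'

```text
clock: 22.65
tcp_pos: [0.5128, -0.2413, 0.1097]
ee_rot: [3.142, 0.0, -0.0]
force: [-0.6, -0.4, -0.4]
gripper_width: 0.0856
```

Call:
arm_command --rows '[[[0,0,0,-0.015,0],[0,0,0,-0.025,0],[0,0,0,-0.034,0],[0,0,0,-0.034,0],[0,0,0,-0.034,0],[0,0,0,-0.03,0],[0,0,0,0,0],[0,0,0,0,0],[0,0,0,0,0]]]'

```text
clock: 23.4
tcp_pos: [0.5125, -0.2411, 0.2812]
ee_rot: [-3.141, 0.001, -0.0]
force: [0.1, -0.2, -0.8]
gripper_width: 0.0852
```

Run:
```python
from h import *
s=get_state();im=grab_frame("wrist");sc=grab_frame("scene")
for n,i in(("w11",im),("s11",sc)):cv2.imwrite(f"pics/{n}.png",i[:,:,::-1])
print(s["clock"],s["tcp_pos"],s["force"],s["gripper_width"])
a0=cv2.imread("pics/scene0.png")[:,:,::-1].copy();
for n,x in(("before",a0),("after",sc)):
    for c,st in blobs(x,(0,180,90),(5,255,255))[1]:
        if st[0]>140: print(n,c,st[4])
    for r in((390,300,480,420),(320,205,340,245),(170,295,225,330)):
        print(n,np.abs(x[r[1]:r[3],r[0]:r[2]].astype(int)-a0[r[1]:r[3],r[0]:r[2]]).mean())
a=cv2.resize(sc[120:300,140:380],(800,600),interpolation=2);cv2.imwrite("pics/z11.png",a[:,:,::-1])
```

```text
23.4 [ 0.5125 -0.2411  0.2812] [ 0.0626 -0.1624 -0.8494] 0.08519730748301466
before [233.0911 158.2779] 439
before [200.1202 208.0515] 233
before [149.7931 221.1034] 87
before [478.1845 288.4903] 206
before [173.0802 367.3324] 686
before 0.0
before 0.0
before 0.0
after [233.2309 158.3004] 446
after [199.913  208.3522] 230
after [149.913  221.1522] 92
after [478.0826 288.6835] 218
after [172.8283 367.7648] 693
after 2.9196604938271604
after 3.1433333333333335
after 2.911688311688312
```

View pics/z11.png

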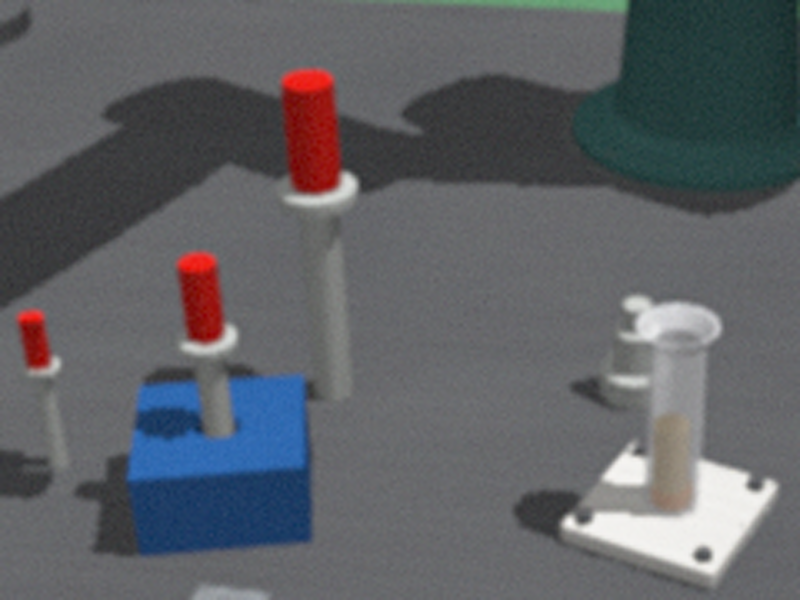

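The rod stands back in the stand, its handle within 0.4 px of where it began. The slug is deep in the tube on the plug, and the bystanders are unchanged.

```bash
python3 -c "
from rig import *
print(sign_off())"
```

```text
the job is handed in; nothing more can be done
None
```

The job is handed in at about 23.5 s of the 64 s allowed; `sign_off` gives no verdict.

**What I did:**
- **Slug:** I dropped the brass slug into the funnel and took the middle rod from the blue stand.
- **Pushing down:** I pushed slug and plug down in small force-checked steps until they stopped. The slug's underside was then about 100 mm below the rim.
- **Leaning:** I held there about 0.7 s. The wrist read 15.7 to 17.4 N, so the rod pressed with roughly 17 to 19 N once its own weight is added. No reading went higher, but force was only reported at the end of each call.
- **Rod back:** I lowered the rod into its hole without a catch, let go and moved clear.

**Last checks:**
- **Slug and plug:** the final picture shows them down at the stop.
- **Rod:** its handle is within 0.4 pixel of its starting place in the scene picture.
- **Bystanders:** the caliper, brush and spindle show only image noise against the first picture.

**Disagreements:** before the rod went back in, the scene view suggested its tip was about 3 mm off sideways, while the wrist view showed it centred. I went with the wrist view, and the rod entered without force. One zoomed crop was 855 pixels wide, over the 800 limit.

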